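# Prove the key switch and draw its key

## Robot

A 6-joint arm with a two-finger parallel gripper is mounted at the origin on the work surface. World frame = base frame: x ahead of the robot, y to its left, z up, the work surface at z = 0. Lengths are in mm, angles in rad, forces in N, time in s.
With the tool pointing down it reaches from about 325 to 925 mm from the base axis. Payload 3.1 kg.
Tool frame: the origin (TCP) lies on the centre line of the jaws, within the pads' length; the fingertips stand 11 mm ahead of it and the grasp point (between the pads) lies 8 mm behind it; z points along the fingers, y is the line along which they close (so a half turn about z gives the same grasp; the last joint's range is limited). The gripper opens to 85 mm and grips with 20 to 120 N. Pads are 22 mm wide; open, the fingers measure 114 mm over their backs; the gripper's body (76 mm by 85 mm) begins 54 mm behind the grasp point. The pads swing forward as they close: fully open they stand 13 mm farther back than shut.
Start: joints at [1.206, 0.217, 1.613, -0, 1.311, -0.112], TCP at [156.303, 605.152, 242.3] pointing down, gripper open.
Joint ranges: [-2.75, 2.75], [-0.78, 2.1], [0.31, 2.55], [-1.13, 4.27], [0.13, 2.63], [-2.58, 2.58]. Speed limits (rad/s): [2.79, 2.79, 3.14, 3.14, 3.14, 3.14].

## Interface

Orientations are given as [roll, pitch, yaw] about the fixed x, y, z axes, in that order (R = Rz(yaw) Ry(pitch) Rx(roll)).
In Python, from rig import * gives the robot as it stands. The module is installed in compiled form; this text tells all that it offers.
- The arm moves only by the shell command python3 -m jog 'ROWS' [FORCE]. ROWS is JSON, a list that holds one entry, the list of rows, each a list of 7 numbers: the finger opening in mm, from 0 to 85.4, then the shift along the tool's x, y, z in mm, then the turn, a rotation vector about the tool's x, y, z in degrees. A call has 1 to 12 rows; each row is the pose to reach, as a shift and turn from the pose commanded when the call began, along the tool's axes at that moment; what a row does not reach only later rows make up. A row lasts 1/12 s, in which the tool goes at most 41.7 mm and 7.16 degrees, less where a joint would pass 70% of its speed; a pose out of reach is approached as far as the arm can. A call with a gripper value outside its range is refused whole. The fingers move at their own pace and stop on an object; FORCE is the grip in N (left out, the last holds). Time passes only in rows, so rows that repeat a pose let the fingers close. It gives the time, the measured TCP pose, the force, the opening and the grip force at its end, in the units of the state.
- get_state(): the state, without advancing time (a new reading comes with each control period).
- grab_frame(name): name is "scene" or "top"; returns a dict with "frame" (400x640x3 uint8, red, green, blue), "fx", "fy", "cx", "cy" (pixels), "dist_coeffs" ([k1, k2, p1, p2, k3] as OpenCV has them; the pictures are not rectified), "origin" and "orientation" of the camera in the world. Camera axes: x right, y down, z forward; pixel columns grow to the right and rows downward; lengths in mm; the calibration is good to about 2 mm. A picture is of the moment at which its call begins. There is no depth.
- close_job(): hands the job in; it is judged then, once.
Trained networks look in the newest picture that a camera, given by its name, has taken for a name from the list of things; names that differ only in an ending like _2 or _b are one class to them, and where a whole thing is asked for, a point or a joint stands for the part that bears it (a point fixed in the world has none). Each returns a list of dicts, best first, with "confidence" (0 to 1); they miss things now and then, are a little off and sometimes report something else, mostly with a low value. They report only what shows in the picture. A call takes as long as a camera call. They do not tell look-alikes from the thing itself.
- search_frame(thing, camera): "at" ([row, column] as shares, 0 to 1, of the picture: columns of its width, rows of its height, amid what is visible of it).
- trace(thing, camera): "region" (400x640 bool, what is visible of it) and "at" ([row, column] as shares, 0 to 1, of the picture: columns of its width, rows of its height, amid what is visible of it).
The state is a dict: "t": time; "q": joint angles; "qd": joint speeds; "tau": joint torques, N m; "eef_pos": TCP position; "tool_rot": TCP orientation; "ft_force": force on the tool from outside, world axes, zero at the start; "moment": the same for the moment, N m; "width": opening from 0.0 (shut) to 1.0 (fully open); "gripper_force": force on a finger pad.
Only numpy, scipy, OpenCV 4.12 (cv2) and the standard library are available. Lean on these libraries where they do the work, as an engineer would, in place of code of your own. Each camera call takes 0.05 s, during which the arm holds its last target. There are 200 camera calls.

## Task

On the switch box with the red key, turn the key clockwise (seen from above) to its on stop, about 70 degrees round, then turn it back to off, the only position where it comes out. Draw the key out and leave it in the yellow tray. Leave the blue key in its lock.

Things in the scene. Friction and masses are not known exactly. Their poses are not given: they have to be found in the camera images.
- red_key: Red-headed key (60 g) upright in the lock on an aluminium box. Origin: on the key's and lock's axis, under its shoulder (20 mm wide, 6 high) that rests on the lock face; z up. Flat head 32 mm (x) x 10 mm (y), 6 to 42 mm above the origin: pinch it across y, fingertips clear of the lock face. Below: 6 mm shank, 20 mm long, its lowest 10 mm with a bit 22 (x) x 5 mm (y). Play 1 to 3 mm.
- red_lock (a joint): Lock barrel under the red key: 0 rad = off (start), grows clockwise seen from above to a firm stop at 1.22 (on). Stays where left, friction 0.04 N m, 5 to 10 degrees of play about the bit. Lock face: dark steel 50 mm square, 65 mm above the bench, mid-top of a fixed box 110 x 100 mm; its slot lets the bit out only within about 15 degrees of off, else traps it.
- yellow_tray: Loose open yellow plastic tray, 180 mm (x) x 130 mm (y) x 35 mm high, walls and floor 4 mm, 0.5 kg, on the bench. Origin: centre of its underside. A blue tray of the same shape stands nearby and is not to be used.
- blue_key: The same kind of key but with a blue head, standing in the lock of a second, equal box: to be left in its lock. Origin and axes as for the red key; its top is 107 mm above the bench.
Not all that is in view belongs to the job. Leave any black or green look-alike of the red_key alone.

How it is judged:
By the outcome, as a careful person would: the job done as asked, in the order asked, and still so for the second after the job is handed in, with the robot touching nothing.
It also fails if it takes over 54 s, if anything falls off the work surface, if the arm or the gripper's body presses on something with over 40 N, if the wrist force passes 120 N, or if a joint passes its speed limit or range.

## Working session

There is one attempt and no reset: what is moved stays moved. The work goes in short steps, Python scripts to look and compute and a shell command to move; the robot and the scene stay as the last step left them, time stands still between calls to the robot, and variables do not carry over. Pictures are saved under pics/ and viewed, at most 10 in all, crops included, and the job is handed in when it is done.

```bash
mkdir -p pics
cat > h.py <<'E'
from rig import *
import numpy as np, cv2
from scipy.spatial.transform import Rotation as R
def K(c): return np.array([[c['fx'],0,c['cx']],[0,c['fy'],c['cy']],[0,0,1.]]),np.array(c['dist_coeffs'])
def Rc(c):
    o=np.array(c['orientation'],float)
    return R.from_euler('xyz',o).as_matrix() if o.size==3 else (o if o.shape==(3,3) else R.from_quat(o).as_matrix())
def ray(c,px):  # px (col,row)
    k,d=K(c); u=cv2.undistortPoints(np.array([[px]],float),k,d)[0,0]
    return Rc(c)@np.array([u[0],u[1],1.])
def atz(c,px,z):
    o=np.array(c['origin'],float); r=ray(c,px); return o+r*(z-o[2])/r[2]
def proj(c,P):
    k,d=K(c); m=Rc(c).T; o=np.array(c['origin'],float)
    return cv2.projectPoints(np.atleast_2d(np.array(P,float)),cv2.Rodrigues(m)[0],-m@o,k,d)[0][:,0]
E
python3 - <<'E'
from h import *
for n in ['scene','top']:
    c=grab_frame(n); cv2.imwrite(f'pics/{n}0.png',c['frame'][:,:,::-1])
    print(n,c['origin'],c['orientation'],c['fx'],c['dist_coeffs'])
    for t,z in [('red_key',90),('blue_key',90),('yellow_tray',30),('red_lock',65)]:
        for s in search_frame(t,n)[:5]:
            p=(s['at'][1]*640,s['at'][0]*400); print(t,round(s['confidence'],2),np.round(p),np.round(atz(c,p,z)))
s=get_state();print(s)
E
```

```text
scene [1110.60054731 -122.37705572  717.43402081] [-2.40147727 -0.00899855  1.39224075] 432.5048537098792 [-0.06869413  0.          0.          0.          0.        ]
red_key 0.81 [386. 262.] [691.  80.  90.]
red_key 0.76 [327. 202.] [529.   3.  90.]
red_key 0.7 [430. 245.] [668. 171.  90.]
red_key 0.69 [381. 196.] [531. 116.  90.]
red_key 0.59 [339. 177.] [462.  43.  90.]
blue_key 0.7 [268. 231.] [ 584. -119.   90.]
top [ 317.53213268    7.46031742 1264.72353774] [-2.96241923 -0.0114045  -1.588198  ] 478.68051276757154 [-0.00666058  0.          0.          0.          0.        ]
red_key 0.59 [275. 149.] [636.  90.  90.]
red_key 0.52 [261. 192.] [528. 126.  90.]
red_key 0.52 [287. 238.] [411.  62.  90.]
red_key 0.51 [230. 158.] [614. 204.  90.]
red_key 0.41 [308. 210.] [479.   9.  90.]
blue_key 0.49 [358. 173.] [ 572. -116.   90.]
yellow_tray 0.72 [422. 207.] [ 492. -287.   30.]
{'t': 0.5, 'q': array([ 1.20579893e+00,  2.16936943e-01,  1.61342540e+00,  1.25722509e-05,
        1.31127552e+00, -1.12204720e-01]), 'qd': array([-0.00134134,  0.00088524, -0.00245713,  0.00039647, -0.00214017,
       -0.00045591]), 'tau': array([-9.19139420e-04, -3.96399558e+01, -3.03833556e+01, -3.15376201e-04,
        2.29500045e-03,  3.17186085e-06]), 'eef_pos': array([156.2976032 , 605.14614406, 242.26401808]), 'tool_rot': array([-3.14154908e+00, -1.71373577e-05,  2.88879675e+00]), 'ft_force': array([ 0.42808494, -0.4791695 , -0.70915469]), 'moment': array([-0.01048688, -0.00177665, -0.00170927]), 'gripper_force': 0.0, 'width': 1.000449173363987}
```

View pics/scene0.png

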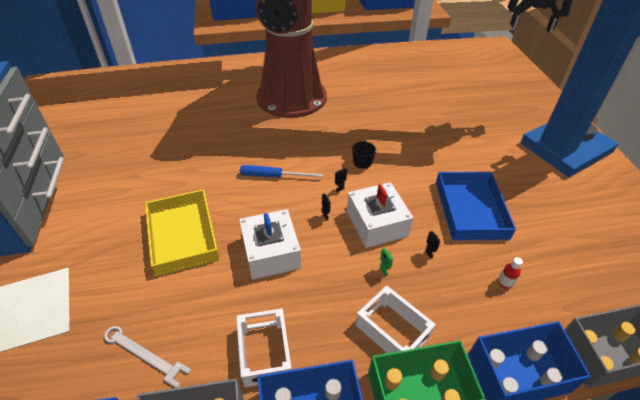

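View pics/top0.png

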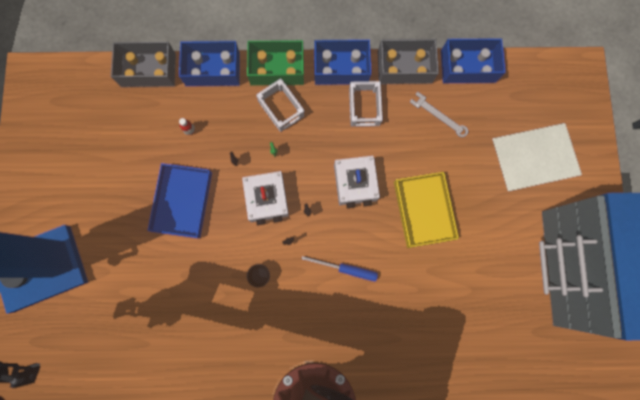

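Scene view: the red key stands in its box at about (381,196); in the top view it is at (264,194). Things it could be mistaken for, in scene pixels, are the black keys at (327,202), (339,177) and (430,245), the green key at (386,262), the blue key at (268,225) in the second box, and the red-capped bottle at (511,270). The yellow tray is at (180,230) in scene and (427,209) in top. I choose the red head on the box at (381,196) and check it in a close crop.

```bash
cat > m.py <<'E'
from h import *
from scipy.optimize import least_squares
def redmask(c,lo,hi,near=None,r=45):
    h=cv2.cvtColor(c['frame'],cv2.COLOR_RGB2HSV); a=c['frame'].astype(int)
    m=(a[:,:,0]>90)&(a[:,:,1]<0.4*a[:,:,0])&(a[:,:,2]<0.4*a[:,:,0])
    if near is not None:
        y,x=np.mgrid[:400,:640]; m&=np.hypot(x-near[0],y-near[1])<r
    return m
def tri(c1,p1,c2,p2):
    o1,o2=np.array(c1['origin']),np.array(c2['origin']);r1,r2=ray(c1,p1),ray(c2,p2)
    s=np.linalg.lstsq(np.stack([r1,-r2],1),o2-o1,rcond=None)[0]
    a,b=o1+s[0]*r1,o2+s[1]*r2; return (a+b)/2,np.linalg.norm(a-b)
E
python3 - <<'E'
from m import *
cs=grab_frame('scene');ct=grab_frame('top')
ps=[]
for c,n in ((cs,(381,196)),(ct,(264,194))):
    m=redmask(c,0,0,n,22); y,x=np.nonzero(m); print(len(x),x.min(),x.max(),y.min(),y.max(),x.mean(),y.mean()); ps.append((x.mean(),y.mean()))
print('tri',tri(cs,ps[0],ct,ps[1]))
# boxes top outlines (top cam), white
def rect(c,near,z,f):
    a=c['frame'].astype(int); m=f(a).astype(np.uint8)
    y,x=np.mgrid[:400,:640]; m[np.hypot(x-near[0],y-near[1])>45]=0
    m=cv2.morphologyEx(m,cv2.MORPH_CLOSE,np.ones((3,3),np.uint8))
    cn=max(cv2.findContours(m,0,1)[0],key=cv2.contourArea)[:,0]
    P=np.array([atz(c,p,z)[:2] for p in cn.astype(float)]); return cv2.minAreaRect(P.astype(np.float32))
w=lambda a:a.min(2)>150
print('redbox',rect(ct,(264,194),65,w)); print('bluebox',rect(ct,(358,180),65,w))
yl=lambda a:(a[:,:,0]>110)&(a[:,:,2]<90)&(a[:,:,1]>0.7*a[:,:,0])
print('tray',rect(ct,(427,209),30,yl))
A=cv2.resize(cs['frame'][155:255,325:445],None,fx=5,fy=5,interpolation=cv2.INTER_CUBIC)
B=cv2.resize(ct['frame'][160:230,230:290],(429,500),interpolation=cv2.INTER_CUBIC)
cv2.imwrite('pics/crop1.png',cv2.resize(np.hstack([A,B]),(800,389))[:,:,::-1])
E
```

```text
107 377 385 185 204 381.6542056074766 195.20560747663552
22 261 264 188 197 262.6363636363636 192.22727272727272
tri (array([526.23974476, 120.43121587,  87.4501    ]), np.float64(3.907170821929333))
redbox ((523.334716796875, 120.1849594116211), (110.69213104248047, 99.5782699584961), 8.489009857177734)
bluebox ((562.8504638671875, -114.64907836914062), (110.57904052734375, 100.68185424804688), 5.674513339996338)
tray ((486.8851013183594, -297.72967529296875), (187.13583374023438, 144.3004608154297), 8.509808540344238)
```

View pics/crop1.png

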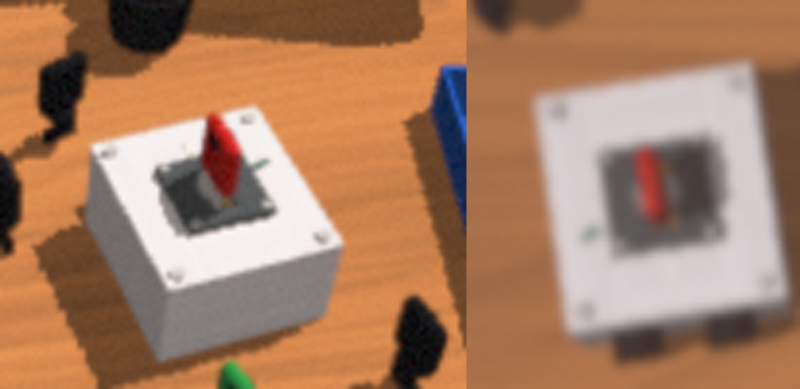

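The crop shows the red flat head upright on the dark lock face, mid-box, its flat running along the box's long side (yaw about 8.5°). The box measures 110.7 x 99.6 mm, as it should. Next I work out the reach to a point above it.

```bash
cat >> m.py <<'E'
def to(P,yawdeg,s=None):
    s=s or get_state(); Rt=R.from_euler('xyz',s['tool_rot'])
    d=Rt.inv().apply(np.array(P,float)-s['eef_pos'])
    g=R.from_euler('xyz',[np.pi,0,np.radians(yawdeg)]); v=(Rt.inv()*g).as_rotvec(degrees=True)
    print('shift',np.round(d,1),'turn',np.round(v,1))
E
python3 - <<'E'
from m import *
cs=grab_frame('scene');ct=grab_frame('top')
for c,n in ((cs,(381,196)),(ct,(264,194))):
    m=redmask(c,0,0,n,22); y,x=np.nonzero(m); print(atz(c,(x.mean(),y.mean()),90))
a=cs['frame'].astype(int); m=(a.min(2)>165).astype(np.uint8); y,x=np.mgrid[:400,:640]; m[np.hypot(x-381,y-200)>30]=0
# box outline predicted from top-camera estimate, compared in both
C=np.array([523.3,120.2]);th=np.radians(8.5);u=np.array([np.cos(th),np.sin(th)]);v=np.array([-u[1],u[0]])
pts=[[*(C+i*55*u+j*50*v),65] for i,j in((1,1),(1,-1),(-1,-1),(-1,1))]
im=cs['frame'].copy()
A=cv2.resize(im[155:255,325:445],None,fx=6,fy=6,interpolation=cv2.INTER_CUBIC)
q=(proj(cs,pts)-[325,155]+.5)*6
cv2.polylines(A,[q.astype(np.int32)],True,(255,0,255),1)
for r in ([[*C,65],[*C,107]],[[*(C-16*u),107],[*(C+16*u),107]]):
    cv2.polylines(A,[((proj(cs,r)-[325,155]+.5)*6).astype(np.int32)],False,(0,255,0),1)
cv2.imwrite('pics/crop2.png',A[:,:,::-1])
to([523.5,120,170],188.5); print(get_state()['t'])
E
```

```text
[528.36237623 117.48200058  90.        ]
[526.04756661 122.00658657  90.        ]
shift [-476.9 -377.9   72.3] turn [  0.   0. -23.]
0.7
```

View pics/crop2.png

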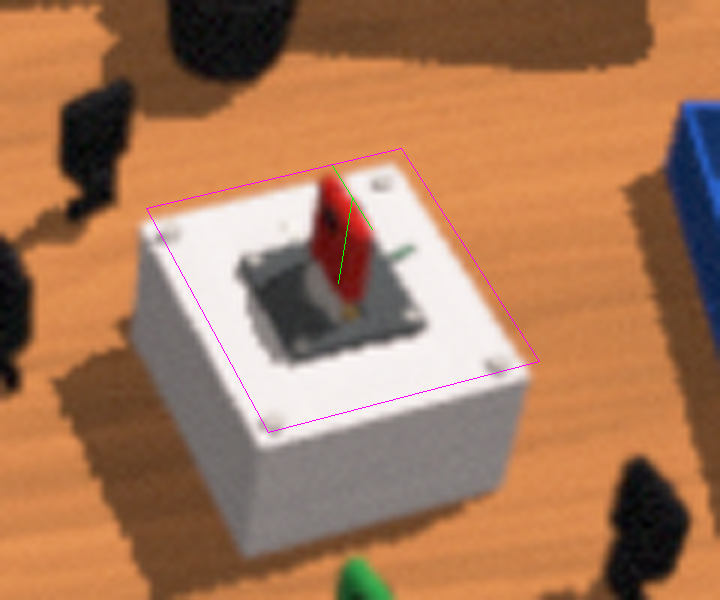

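The overlay shows the real box edge about 2 px below the prediction. That fits a box top slightly below the 65 mm lock face plus a 2 mm calibration error. Averaged over both cameras, the key axis is near (525.5, 119.5). I move to a point above it.

```bash
python3 -m jog '[[[45,-40,-31.5,0,0,0,-4],[45,-80,-63,0,0,0,-8],[45,-120,-94.5,10,0,0,-12],[45,-160,-126,20,0,0,-16],[45,-200,-157.5,30,0,0,-20],[45,-240,-189,40,0,0,-23],[45,-280,-220.5,50,0,0,-23],[45,-320,-252,60,0,0,-23],[45,-360,-283.5,70,0,0,-23],[45,-400,-315,80,0,0,-23],[45,-440,-346.5,90,0,0,-23],[45,-479,-378,92,0,0,-23]]]' 40
python3 - <<'E'
from m import *
s=get_state(); print(s['t'],s['eef_pos'],np.degrees(s['tool_rot'])); to([525.5,119.5,150],188.5)
E
```

```text
t: 1.7
eef_pos: [455.7, 211.0, 167.2]
tool_rot: [3.141, 0.0, -2.993]
ft_force: [1.1, 1.1, 0.0]
width: 0.524
gripper_force: 0.0
1.7 [455.73315616 210.95765495 167.17968027] [ 1.79988855e+02  2.07269678e-02 -1.71486578e+02]
shift [ -55.5 -100.8   17.2] turn [0. 0. 0.]
```

```bash
python3 -m jog '[[[45,0,0,0,0,0,0],[45,0,0,0,0,0,0]]]'
python3 - <<'E'
from m import *
s=get_state(); print(s['t'],s['eef_pos']); to([525.5,119.5,150],188.5)
E
```

```text
t: 1.87
eef_pos: [456.0, 210.9, 167.3]
tool_rot: [3.141, -0.001, -2.998]
ft_force: [-0.4, 0.7, 1.1]
width: 0.529
gripper_force: 0.0
1.8667 [455.98817956 210.91138085 167.26284534]
shift [ -55.7 -100.4   17.2] turn [ 0.  -0.  -0.3]
```

```bash
python3 -m jog '[[[45,-18.5,-33.5,6,0,0,0],[45,-37,-67,12,0,0,0],[45,-55.7,-100.4,17.2,0,0,0],[45,-55.7,-100.4,17.2,0,0,0],[45,-55.7,-100.4,17.2,0,0,0]]]'
python3 - <<'E'
from m import *
cs=grab_frame('scene');ct=grab_frame('top')
s=get_state(); print(s['t'],s['eef_pos'],np.degrees(s['tool_rot']))
C=np.array([525.5,119.5]);th=np.radians(8.5);u=np.array([np.cos(th),np.sin(th)])
out=[]
for c,(x0,y0,w,h) in((cs,(335,110,80,110)),(ct,(230,150,70,70))):
    k=400/w if c is cs else 400/w
    A=cv2.resize(c['frame'][y0:y0+h,x0:x0+w],None,fx=k,fy=k,interpolation=cv2.INTER_CUBIC)
    for z in((107,71)):
        q=(proj(c,[[*(C-16*u),z],[*(C+16*u),z]])-[x0,y0]+.5)*k
        cv2.polylines(A,[q.astype(np.int32)],False,(0,255,0),1)
    q=(proj(c,[[*s['eef_pos'][:2],s['eef_pos'][2]-11],s['eef_pos']])-[x0,y0]+.5)*k
    for p in q: cv2.circle(A,tuple(int(i) for i in p),3,(255,0,255),-1)
    B=np.zeros((550,400,3),np.uint8);B[:A.shape[0]]=A;out.append(B)
cv2.imwrite('pics/close3.png',np.hstack(out)[:,:,::-1])
E
```

```text
t: 2.28
eef_pos: [525.3, 121.8, 150.3]
tool_rot: [3.141, -0.0, -2.994]
ft_force: [0.3, -0.6, -0.8]
width: 0.526
gripper_force: 0.0
2.3833 [524.14895408 123.10758206 150.33198288] [ 1.79951117e+02 -3.59322915e-02 -1.71420437e+02]
```

View pics/close3.png

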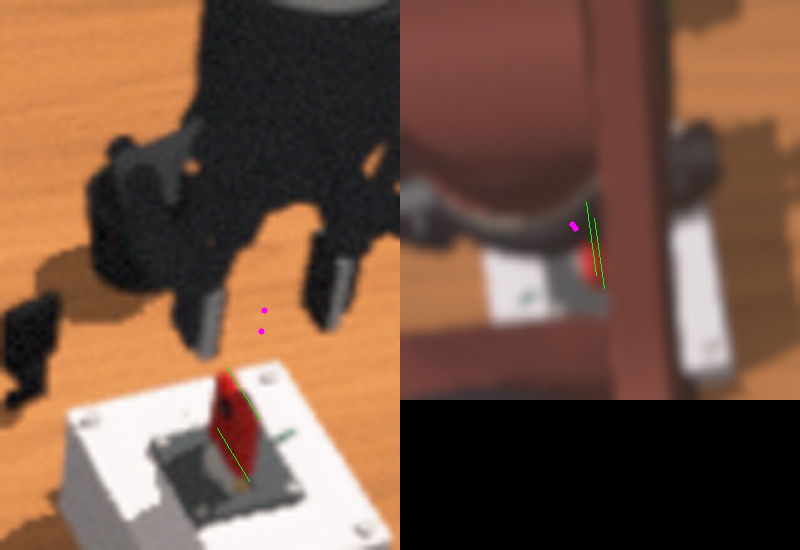

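Scene crop: the predicted head (green) lies on the red head within about 1.5 mm. The fingers straddle it, and the yaw matches in the top view. I correct the few millimetres left and descend.

```bash
python3 -m jog '[[[45,0,0,0,0,0,0],[45,0,0,0,0,0,0]]]'
python3 - <<'E'
from m import *
s=get_state(); print(s['t'],s['eef_pos']); to([525.2,119.5,88],188.5)
E
```

```text
t: 2.55
eef_pos: [524.1, 123.2, 150.5]
tool_rot: [3.141, 0.0, -2.991]
ft_force: [-0.4, 0.3, -0.5]
width: 0.526
gripper_force: 0.0
2.55 [524.11867383 123.23111865 150.46845291]
shift [-0.5 -3.9 62.5] turn [0.  0.  0.1]
```

```bash
python3 -m jog '[[[45,-0.5,-4,15,0,0,0],[45,-0.5,-4,30,0,0,0],[45,-0.5,-4,45,0,0,0],[45,-0.5,-4,55,0,0,0],[45,-0.5,-4,62.5,0,0,0],[45,-0.5,-4,62.5,0,0,0],[45,-0.5,-4,62.5,0,0,0]]]'
python3 - <<'E'
from m import *
s=get_state(); print(s['eef_pos']); to([525.2,119.5,88],188.5)
E
```

```text
t: 3.13
eef_pos: [525.8, 118.2, 87.7]
tool_rot: [3.142, -0.001, -2.992]
ft_force: [0.2, -0.3, 0.2]
width: 0.527
gripper_force: 0.0
[525.75378964 118.18227646  87.67280185]
shift [ 0.4  1.4 -0.3] turn [ 0.  -0.   0.1]
```

Good. Now I close gently, watching the side force while the fingers meet the head.

```bash
python3 -m jog '[[[30,0,1,0,0,0,0],[20,0,1,0,0,0,0],[14,0,1,0,0,0,0],[14,0,1,0,0,0,0],[14,0,1,0,0,0,0]]]' 30
python3 -m jog '[[[6,0,0,0,0,0,0],[6,0,0,0,0,0,0],[6,0,0,0,0,0,0],[6,0,0,0,0,0,0]]]' 30
python3 - <<'E'
from m import *
s=get_state(); print(s['eef_pos'],s['ft_force'],s['moment'],s['width']*85.4)
E
```

```text
t: 3.55
eef_pos: [526.2, 118.8, 88.2]
tool_rot: [-3.142, 0.001, -2.993]
ft_force: [-0.3, 0.2, -0.2]
width: 0.162
gripper_force: 0.0
t: 3.88
eef_pos: [526.2, 118.8, 88.2]
tool_rot: [-3.141, 0.001, -2.993]
ft_force: [-0.7, -0.4, 2.6]
width: 0.109
gripper_force: 31.6
[526.1817635  118.78762868  88.18739215] [-0.65214516 -0.38599262  2.56992075] [-0.07821531  0.11922171  0.01106582] 9.335279399457015
```

```bash
python3 -m jog '[[[6,0,0,0,0,0,0],[6,0,0,0,0,0,4],[6,0,0,0,0,0,9],[6,0,0,0,0,0,15],[6,0,0,0,0,0,21],[6,0,0,0,0,0,27],[6,0,0,0,0,0,33],[6,0,0,0,0,0,39],[6,0,0,0,0,0,45],[6,0,0,0,0,0,51],[6,0,0,0,0,0,56],[6,0,0,0,0,0,60]]]' 60
python3 - <<'E'
from m import *
s=get_state(); print(s['eef_pos'],np.degrees(s['tool_rot'][2]),s['ft_force'],s['moment'],s['width']*85.4)
E
```

```text
t: 4.88
eef_pos: [525.6, 117.0, 88.3]
tool_rot: [-3.138, 0.002, 2.24]
ft_force: [-3.8, -5.1, 6.4]
width: 0.106
gripper_force: 61.1
[525.56271386 116.98609323  88.25813734] 128.36693860688163 [-3.84798823 -5.07648638  6.37100645] [-1.02017767  0.50367831  0.08714789] 9.022565954698207
```

```bash
python3 -m jog '[[[6,0,0,0,0,0,4],[6,0,0,0,0,0,8],[6,0,0,0,0,0,11],[6,0,0,0,0,0,13],[6,0,0,0,0,0,13]]]' 60
python3 - <<'E'
from m import *
s=get_state(); print(s['eef_pos'],np.degrees(s['tool_rot'][2]),s['ft_force'],s['moment'],s['width']*85.4)
E
python3 -m jog '[[[6,0,0,0,0,0,2],[6,0,0,0,0,0,4],[6,0,0,0,0,0,4]]]' 60
python3 - <<'E'
from m import *
s=get_state(); print(s['eef_pos'],np.degrees(s['tool_rot'][2]),s['ft_force'],s['moment'],s['width']*85.4)
E
```

```text
t: 5.3
eef_pos: [525.1, 116.9, 88.2]
tool_rot: [-3.137, 0.003, 2.016]
ft_force: [-2.9, -4.7, 6.7]
width: 0.108
gripper_force: 61.2
[525.14230945 116.93031583  88.20471143] 115.52625067110536 [-2.92176306 -4.68591234  6.67571184] [-1.04379075  0.67528001  0.06219248] 9.212419267360696
t: 5.55
eef_pos: [525.1, 117.0, 88.2]
tool_rot: [-3.138, 0.003, 1.947]
ft_force: [-2.5, -5.8, 7.5]
width: 0.107
gripper_force: 61.2
[525.06588383 116.98979437  88.23664171] 111.52794325221956 [-2.46663966 -5.80148628  7.50978408] [-1.00740488  0.72308647  0.09008071] 9.129282818963855
```

```bash
for i in 1; do python3 -m jog '[[[6,0,0,0,0,0,1.5],[6,0,0,0,0,0,3],[6,0,0,0,0,0,3]]]' 60 >/dev/null; done
python3 - <<'E'
from m import *
s=get_state(); print(s['eef_pos'],np.degrees(s['tool_rot'][2]),s['ft_force'],s['moment'],s['width']*85.4)
E
python3 -m jog '[[[6,0,0,0,0,0,1.5],[6,0,0,0,0,0,3],[6,0,0,0,0,0,3]]]' 60 >/dev/null
python3 - <<'E'
from m import *
s=get_state(); print(s['t'],s['eef_pos'],np.degrees(s['tool_rot'][2]),s['ft_force'],s['moment'],s['width']*85.4)
E
```

```text
[524.67228872 116.94732735  88.22827129] 108.56689443683733 [-4.09072018 -5.22295008  7.45396649] [-0.97261049  0.87472184  0.16718913] 8.810956085951542
6.05 [524.53862515 116.92952694  88.22268969] 105.65385737813152 [-4.46279377 -5.39568747  7.99033407] [-0.93429746  0.94956248  0.38257025] 9.10756777160461
```

```bash
python3 -m jog '[[[6,0,0,0,0,0,1.5],[6,0,0,0,0,0,3],[6,0,0,0,0,0,3]]]' 60 >/dev/null
python3 - <<'E'
from m import *
s=get_state(); print(s['t'],s['eef_pos'],np.degrees(s['tool_rot'][2]),s['ft_force'],s['moment'],s['width']*85.4)
cs=grab_frame('scene')
cv2.imwrite('pics/on4.png',cv2.resize(cs['frame'][130:250,320:440],(600,600),interpolation=cv2.INTER_CUBIC)[:,:,::-1])
E
```

```text
6.3 [524.44167335 116.97156656  88.23785248] 102.73050102502529 [-4.72809083 -5.35161428  9.13333752] [-0.89832441  1.03769916  0.72990918] 9.109619815582727
```

View pics/on4.png

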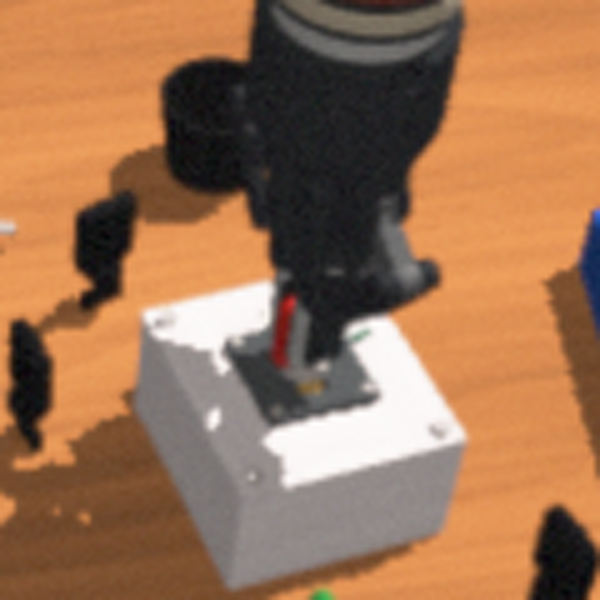

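The picture shows the fingers still pinching the red head at about (285,330), turned round. The moment has climbed to 0.73 N m, so the key is on the on stop. Now I turn it back to off.

```bash
python3 -m jog '[[[6,0,0,0,0,0,-4],[6,0,0,0,0,0,-10],[6,0,0,0,0,0,-16],[6,0,0,0,0,0,-22],[6,0,0,0,0,0,-28],[6,0,0,0,0,0,-34],[6,0,0,0,0,0,-40],[6,0,0,0,0,0,-46],[6,0,0,0,0,0,-52],[6,0,0,0,0,0,-58],[6,0,0,0,0,0,-64],[6,0,0,0,0,0,-70]]]' 60 >/dev/null
python3 -m jog '[[[6,0,0,0,0,0,-4],[6,0,0,0,0,0,-8],[6,0,0,0,0,0,-12],[6,0,0,0,0,0,-16],[6,0,0,0,0,0,-18],[6,0,0,0,0,0,-18]]]' 60 >/dev/null
python3 - <<'E'
from m import *
s=get_state(); print(s['t'],s['eef_pos'],np.degrees(s['tool_rot'][2]),s['ft_force'],s['moment'],s['width']*85.4)
E
python3 -m jog '[[[6,0,0,0,0,0,-1.5],[6,0,0,0,0,0,-3],[6,0,0,0,0,0,-3]]]' 60 >/dev/null
python3 - <<'E'
from m import *
s=get_state(); print(s['t'],s['eef_pos'],np.degrees(s['tool_rot'][2]),s['ft_force'],s['moment'],s['width']*85.4)
E
```

```text
7.85 [525.89865375 118.91543061  88.23592038] -169.46367008178967 [-1.6712742   0.24835103  5.35669774] [-0.02980432  0.33108612 -0.0050731 ] 8.806473347231794
8.1 [525.87876883 119.01746848  88.2143268 ] -166.5103938815418 [-1.32869954  1.08528092  4.50102049] [ 0.07030598  0.35768903 -0.03448431] 9.241711670076542
```

```bash
python3 -m jog '[[[6,0,0,0,0,0,-1.5],[6,0,0,0,0,0,-3],[6,0,0,0,0,0,-3]]]' 60 >/dev/null
python3 - <<'E'
from m import *
s=get_state(); print(s['t'],np.degrees(s['tool_rot'][2]),s['ft_force'],s['moment'])
E
python3 -m jog '[[[6,0,0,0,0,0,-1.5],[6,0,0,0,0,0,-3],[6,0,0,0,0,0,-3]]]' 60 >/dev/null
python3 - <<'E'
from m import *
s=get_state(); print(s['t'],np.degrees(s['tool_rot'][2]),s['ft_force'],s['moment'])
E
```

```text
8.35 -163.51411501516574 [-1.62750184 -0.22549126  5.42532192] [ 0.05418632  0.38582706 -0.00102657]
8.6 -160.55538352191567 [-1.05939091  0.60752565  5.97887771] [ 0.08734313  0.3743079  -0.14126494]
```

```bash
python3 -m jog '[[[6,0,0,0,0,0,-1.5],[6,0,0,0,0,0,-3],[6,0,0,0,0,0,-3]]]' 60 >/dev/null
python3 - <<'E'
from m import *
s=get_state(); print(s['t'],np.degrees(s['tool_rot'][2]),s['ft_force'],s['moment'])
E
python3 -m jog '[[[6,0,0,0,0,0,3],[6,0,0,0,0,0,7],[6,0,0,0,0,0,11],[6,0,0,0,0,0,13.5],[6,0,0,0,0,0,13.5],[6,0,0,0,0,0,13.5]]]' 60 >/dev/null
python3 - <<'E'
from m import *
s=get_state(); print(s['t'],s['eef_pos'],np.degrees(s['tool_rot'][2]),s['ft_force'],s['moment'])
E
```

```text
8.85 -157.6448723828306 [-2.61379764  1.03443254  5.68848116] [ 0.12538192  0.32861579 -0.4991585 ]
9.35 [526.51814075 118.83389973  88.21955574] -170.95653371262702 [ 1.17725231 -0.07014169  4.51836553] [-0.04774706  0.07825716 -0.02788304]
```

The moment reached -0.5 N m, so the off stop is confirmed, and I have eased back to mid-play. Now I draw it out.

```bash
python3 -m jog '[[[6,0,0,-2,0,0,0],[6,0,0,-4,0,0,0],[6,0,0,-7,0,0,0],[6,0,0,-10,0,0,0],[6,0,0,-13,0,0,0]]]' 60
python3 -m jog '[[[6,0,0,-4,0,0,0],[6,0,0,-8,0,0,0],[6,0,0,-12,0,0,0],[6,0,0,-18,0,0,0],[6,0,0,-24,0,0,0],[6,0,0,-24,0,0,0]]]' 60
python3 - <<'E'
from m import *
s=get_state(); print(s['t'],s['eef_pos'],s['ft_force'],s['moment'],s['width']*85.4)
cs=grab_frame('scene')
cv2.imwrite('pics/out5.png',cv2.resize(cs['frame'][110:250,310:450],(600,600),interpolation=cv2.INTER_CUBIC)[:,:,::-1])
E
```

```text
t: 9.77
eef_pos: [525.5, 118.8, 100.6]
tool_rot: [3.142, -0.001, -2.984]
ft_force: [0.1, -1.0, -0.4]
width: 0.108
gripper_force: 60.1
t: 10.27
eef_pos: [527.2, 118.9, 126.7]
tool_rot: [-3.141, 0.003, -2.984]
ft_force: [0.1, 0.7, 0.0]
width: 0.105
gripper_force: 60.1
10.2667 [527.16820608 118.93807743 126.6518936 ] [0.07150484 0.66669232 0.0145423 ] [-0.03252142  0.0339872  -0.07272049] 8.996652393967048
```

View pics/out5.png

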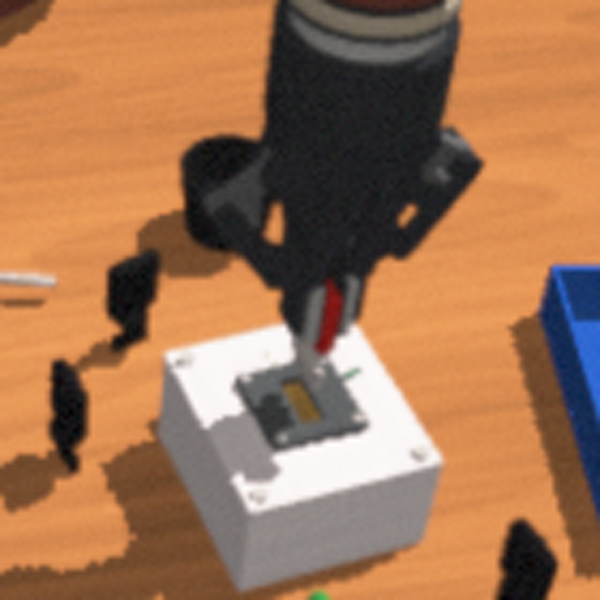

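The key is out: the brass slot at (300,400) stands empty and the red head is in the fingers at (328,318). I check the tray centre with the second camera while lifting.

```bash
python3 -m jog '[[[6,0,0,-35,0,0,0],[6,0,0,-70,0,0,0],[6,0,0,-95,0,0,0],[6,0,0,-95,0,0,0],[6,0,0,-95,0,0,0]]]' 60
python3 - <<'E'
from m import *
for n,p in(('scene',(180,230)),('top',(427,209))):
    c=grab_frame(n);a=c['frame'].astype(int); m=((a[:,:,0]>110)&(a[:,:,2]<90)&(a[:,:,1]>0.7*a[:,:,0])).astype(np.uint8)
    y,x=np.mgrid[:400,:640]; m[np.hypot(x-p[0],y-p[1])>60]=0
    cn=max(cv2.findContours(m,0,1)[0],key=cv2.contourArea); h=cv2.convexHull(cn)[:,0].astype(float)
    # fit model: rim at z35 and base z0 hull
    from scipy.optimize import minimize
    def f(v):
        u=np.array([np.cos(v[2]),np.sin(v[2])]);w=np.array([-u[1],u[0]])
        P=[[*(v[:2]+i*90*u+j*65*w),z] for i in(1,-1) for j in(1,-1) for z in(0,35)]
        q=cv2.convexHull(proj(c,P).astype(np.float32)); mm=np.zeros((1600,2560),np.uint8); cv2.fillConvexPoly(mm,np.int32((q[:,0]+.5)*4),1)
        g=np.zeros_like(mm); cv2.fillConvexPoly(g,np.int32((h+.5)*4),1); return (mm^g).sum()/16
    r=minimize(f,[487,-295,.15],method='Nelder-Mead',options=dict(initial_simplex=[[487,-295,.15],[500,-295,.15],[487,-280,.15],[487,-295,.3]],maxiter=80))
    print(n,r.x,r.fun,cv2.contourArea(cn))
to([488,-293,220],98.5); print(get_state()['t'])
E
```

```text
t: 10.73
eef_pos: [527.3, 119.0, 221.9]
tool_rot: [-3.141, 0.005, -2.984]
ft_force: [0.1, 0.3, -0.3]
width: 0.101
gripper_force: 60.0
scene [ 4.88013249e+02 -3.00866589e+02  1.45396912e-01] 88.4375 4816.5
top [ 4.86906604e+02 -3.02762137e+02  1.67928959e-01] 223.0625 3601.0
shift [ 100.9 -400.9   -1.5] turn [-0.1 -0.1 90.5]
10.8333
```

```bash
python3 -m jog '[[[6,5,-20,0,0,0,5],[6,13,-52,0,0,0,11],[6,21,-85,0,0,0,17],[6,29,-118,0,0,0,23],[6,38,-152,0,0,0,29],[6,46,-186,0,0,0,35],[6,55,-220,0,0,0,41],[6,63,-254,0,0,0,47],[6,72,-288,0,0,0,53],[6,80,-322,0,0,0,59],[6,88,-353,0,0,0,65],[6,95,-380,0,0,0,70]]]' 60 >/dev/null
python3 -m jog '[[[6,0,0,0,0,0,0],[6,0,0,0,0,0,0]]]' 60
python3 - <<'E'
from m import *
to([487.5,-301,120],98.5); print(get_state()['t'])
E
```

```text
t: 12.0
eef_pos: [490.0, -271.9, 217.0]
tool_rot: [-3.14, -0.005, 2.075]
ft_force: [0.5, -0.5, -0.8]
width: 0.108
gripper_force: 60.0
shift [-24.8 -16.1  96.9] turn [-0.2 -0.2 20.4]
12.0
```

```bash
python3 -m jog '[[[6,-12,-8,20,0,0,7],[6,-25,-16,50,0,0,14],[6,-25,-16,80,0,0,20.4],[6,-25,-16,110,0,0,20.4],[6,-25,-16,130,0,0,20.4],[6,-25,-16,130,0,0,20.4]]]' 60
python3 - <<'E'
from m import *
to([487.5,-301,49],98.5)
cs=grab_frame('scene')
cv2.imwrite('pics/tray6.png',cv2.resize(cs['frame'][140:300,120:280],(600,600),interpolation=cv2.INTER_CUBIC)[:,:,::-1])
E
```

```text
t: 12.5
eef_pos: [485.1, -295.8, 82.5]
tool_rot: [-3.132, -0.011, 1.723]
ft_force: [-1.8, 0.7, -1.1]
width: 0.106
gripper_force: 60.0
shift [-5.9  1.9 33.4] turn [-0.6 -0.6  0.2]
```

View pics/tray6.png

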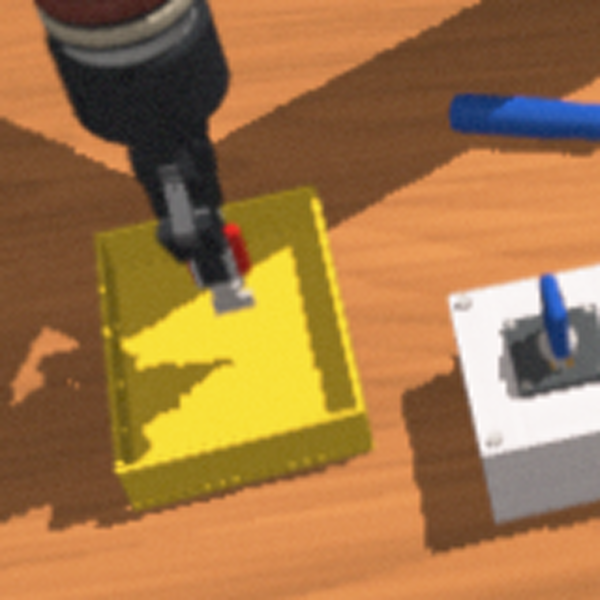

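The red key is held over the middle of the yellow tray, head at (237,247), and the blue key is untouched at (555,315). I lower it and release.

```bash
python3 -m jog '[[[6,-6,2,10,0,0,0],[6,-6,2,20,0,0,0],[6,-6,2,28,0,0,0],[6,-6,2,33,0,0,0],[6,-6,2,33,0,0,0],[6,-6,2,33,0,0,0]]]' 40
python3 -m jog '[[[14,0,0,0,0,0,0],[22,0,0,0,0,0,0],[34,0,0,0,0,0,0],[40,0,0,0,0,0,0],[40,0,0,0,0,0,0]]]' 40
python3 -m jog '[[[40,0,0,-15,0,0,0],[40,0,0,-45,0,0,0],[40,0,0,-80,0,0,0],[40,0,0,-120,0,0,0],[40,0,0,-150,0,0,0],[40,0,0,-170,0,0,0],[40,0,0,-170,0,0,0],[40,0,0,-170,0,0,0]]]'
python3 - <<'E'
from m import *
cs=grab_frame('scene');ct=grab_frame('top')
A=cv2.resize(cs['frame'][140:300,120:440],(800,400),interpolation=cv2.INTER_CUBIC)
cv2.imwrite('pics/end7.png',A[:,:,::-1])
E
```

```text
t: 13.05
eef_pos: [492.4, -306.5, 56.6]
tool_rot: [-3.141, -0.0, 1.721]
ft_force: [-0.7, -0.0, -1.5]
width: 0.104
gripper_force: 60.0
t: 13.47
eef_pos: [492.9, -306.9, 57.2]
tool_rot: [3.141, 0.001, 1.721]
ft_force: [-0.5, -0.7, -0.1]
width: 0.469
gripper_force: 0.0
t: 14.13
eef_pos: [493.5, -307.3, 228.7]
tool_rot: [3.139, 0.003, 1.721]
ft_force: [-0.1, 0.7, -0.5]
width: 0.469
gripper_force: 0.0
```

View pics/end7.png

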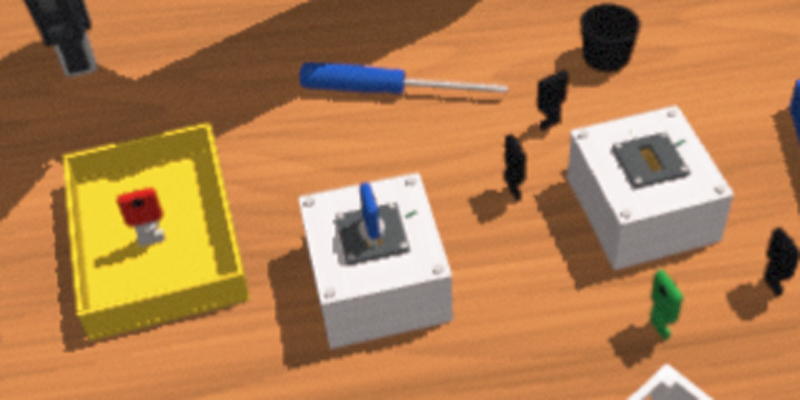

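The red key is in the yellow tray at (140,215), apparently standing. The slot is empty at (652,158) and the blue key is in place. I let a second pass to check that it is at rest.

```bash
python3 - <<'E'
from m import *
c=grab_frame('scene');m=redmask(c,0,0,(178,225),30);y,x=np.nonzero(m);print(len(x),x.mean(),y.mean())
E
python3 -m jog '[[[40,0,0,0,0,0,0],[40,0,0,0,0,0,0],[40,0,0,0,0,0,0],[40,0,0,0,0,0,0],[40,0,0,0,0,0,0],[40,0,0,0,0,0,0],[40,0,0,0,0,0,0],[40,0,0,0,0,0,0],[40,0,0,0,0,0,0],[40,0,0,0,0,0,0],[40,0,0,0,0,0,0],[40,0,0,0,0,0,0]]]' >/dev/null
python3 - <<'E'
from m import *
c=grab_frame('scene');m=redmask(c,0,0,(178,225),30);y,x=np.nonzero(m);print(len(x),x.mean(),y.mean(),get_state()['t'])
ct=grab_frame('top');m=redmask(ct,0,0,(425,209),30);y,x=np.nonzero(m);print(len(x))
print(close_job())
E
```

```text
160 175.60625 222.49375
160 175.58125 222.49375 15.3333
7
the job is handed in; nothing more can be done
None
```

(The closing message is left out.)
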